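# Load the transfer shuttle and hold its index plunger out

### The arm

A 7-joint arm with a two-finger parallel gripper is mounted at the origin on the work surface. World frame = base frame: x ahead of the robot, y to its left, z up, the work surface at z = 0. Lengths are in m, angles in rad, forces in N, time in s.
With the tool pointing down it reaches from about 0.425 to 0.875 m from the base axis. Payload 8.4 kg.
Tool frame: the origin (TCP) lies midway between the tips of the shut fingers; the grasp point (between the pads) lies arm.hold_point_z behind it (arm.hold_point_z is the distance from the TCP to the grasp point, in m); z points along the fingers, y is the line along which they close (so a half turn about z gives the same grasp; the last joint's range is limited). The gripper opens to 87 mm and grips with 3 to 60 N. Pads are 19 mm wide; open, the fingers measure 117 mm over their backs; the gripper's body (75 mm by 190 mm) begins 51 mm behind the grasp point.
Start: joints at [1.154, 0.333, 0.04, 1.465, -0.013, 1.343, -0.059], TCP at [0.203, -0.617, 0.223] pointing down, gripper open.
Joint ranges: [-2.58, 2.58], [-0.38, 2.09], [-1.3, 1.39], [0.25, 2.4], [-1.5, 4.64], [0.08, 2.09], [-2.65, 2.65]. Speed limits (rad/s): [2.22, 2.22, 2.79, 2.79, 3.14, 3.14, 3.14].

### API

Orientations are given as a unit quaternion [w, x, y, z].
In Python, from workcell import arm, cams, finish_job gives the robot as it stands.
- The arm moves only by the tool jog_arm, never from a script. Its argument "deltas" is a list of rows, each a list of 6 numbers: the shift along the world's x, y, z in m, then the turn, a rotation vector about the world's x, y, z in rad. A call has 1 to 10 rows; each row shifts and turns the commanded pose from where the row before left it; what a row does not reach is not made up. A row lasts 1/12 s, in which the tool goes at most 41.7 mm and 7.16 degrees, less where a joint would pass 70% of its speed; a pose out of reach is approached as far as the arm can. A call is refused whole if a number of a shift passes 0.0417 or a number of a turn 0.125, either way. A call with a gripper value outside its range is refused whole. "fingers" is the opening, from -1 (shut) to 1 (fully open), set as the call begins (left out, the last holds). The fingers move at their own pace and stop on an object; the grip force is fixed at half the most. Time passes only in rows, so rows that do not move let the fingers close. It gives the time, the measured TCP pose, the force, the opening and the grip force at its end, in the units of the state.
- arm.observe(): the state, without advancing time (a new reading comes with each control period).
- cams.get_image(name): name is "scene" or "top" or "wrist"; returns the picture (480x640x3 uint8, red, green, blue); there is no depth.
- cams.calibration(name): a dict with "mtx" (3x3 intrinsics, pixels), "world_from_camera" (4x4, takes a point from camera to world coordinates). Camera axes: x right, y up, looking along -z (the intrinsics and any distortion apply to the point x, -y, -z); pixel columns grow to the right and rows downward; lengths in m; the calibration is good to about 2 mm. A picture is of the moment at which its call begins: read the wrist's pose just before it. calibration takes no time and is no camera call; for the wrist camera it gives the pose at the moment of the call.
- finish_job(): hands the job in; it is judged then, once.
The state is a dict: "time": time; "joint_positions": joint angles; "qvel": joint speeds; "effort": joint torques, N m; "position": TCP position; "eef_rot": TCP orientation; "ft_force": force on the tool from outside, world axes, zero at the start; "wrist_torque": the same for the moment, N m; "gripper_width": finger opening in m; "grip_force": force on a finger pad.
Only numpy, scipy, OpenCV 4.12 (cv2) and the standard library are available. Lean on these libraries where they do the work, as an engineer would, in place of code of your own. Each camera call takes 0.05 s, during which the arm holds its last target. There are 200 camera calls.

### The job

Load the transfer shuttle: set the large white carton in the long pocket and the small one in the square pocket of its grey carrier, each right way up and flat on the pocket floor. Only then grip the black knob and pull the sprung index plunger straight up as far as it goes, so that the pin leaves its hole and the carrier runs across to its end stop, and finish while still holding the plunger fully up: do not let go. Leave everything else on the table where it is.

Things in the scene. Friction and masses are not known exactly. Their poses are not given: they have to be found in the camera images.
- large_carton: The large white carton with one green end, 95 (x) x 60 (y) x 70 mm high, about 180 g, standing on the table. Origin: centre of its underside; z up. Grip it across its 60 mm width. It may go into its pocket either end first.
- small_carton: The small white carton with one green face, 46 x 46 mm, 60 mm high, about 90 g, standing on the table. Origin: centre of its underside; z up. It may go into its pocket any of the four ways round.
- station: Fixed bed of the shuttle: aluminium plate 150 (x) x 370 (y) x 10 mm, y = -200 to +170 mm in its frame. End stop 50 mm high at its -y end, plunger bracket up to 60 mm high at its +y end. With the carrier locked, long pocket, square pocket and knob are at x = 0 and y = -23, +62 and +130 mm. Origin on the table, midway across; z up. The carrier runs along -y.
- large_pocket (a point): Centre of the floor of the carrier's long pocket, 30 mm above the table. Inside 107 mm along x and 72 mm along y, fence 12 mm high and 4 mm thick; axes as the station's. It moves with the carrier.
- small_pocket (a point): Centre of the floor of the carrier's square pocket, 30 mm above the table, 85 mm to the +y side of the long pocket's centre. Inside 58 x 58 mm, fence 12 mm high and 4 mm thick; axes as the station's. It moves with the carrier.
- knob (a point): Centre of the round black plunger knob, 30 mm in diameter over its widest 12 mm, 27 mm high overall, on a vertical axis 67 mm to the +y side of the square pocket's centre; about 94 mm above the table when the pin is seated (knob top at 104 mm, top of the sleeve and bracket below it at 60 mm). Grip it from above across its diameter and pull straight up.
- plunger (a joint): Height of the index plunger in m: 0 = pin seated in the carrier's hole, 0.022 = pulled up to its stop. The 10 mm steel pin clears the hole from about 0.010. A spring pulls it down again with 4.5 N at 0, rising to 11 N at 0.022.
- carrier (a joint): Travel of the carrier in m: 0 = loading position, locked by the pin (about 1 mm of play), 0.11 = against its end stop. Once the pin is out, a light spring of about 3 N runs it to the end in 1 to 2 s along the station's -y axis by itself.
- flat_carton: Flat white carton, 125 x 70 x 22 mm high, lying behind the shuttle. Not part of the job. Origin: centre of its underside.
- tape_roll: Empty cardboard tape core lying flat, 92 mm across, 24 mm high. Not part of the job. Origin: centre of its underside.
- screwdriver: Screwdriver 160 mm long, lying nearer the robot than the shuttle. Not part of the job. Origin: near its middle, on the table.
- box_cutter: Grey box cutter, 144 x 24 x 14 mm high, lying nearer the robot than the cartons. Not part of the job. Origin: centre of the handle's underside.
- cup: White ceramic cup, 72 mm across, 85 mm high, at the back of the table. Not part of the job. Origin: centre of its underside.

How it is judged:
On the way, in this order (a step that is already met when the one before it is completed fails the run):
1. Both cartons sit in their pockets while the pin still locks the carrier (horizontal distance between large_carton and large_pocket below 0.01 m and z of large_carton in the frame of large_pocket between -0.004 and 0.004 m and angle between each of large_carton, small_carton's own z axis and vertical below 0.1 rad and horizontal distance between small_carton and small_pocket below 0.01 m and z of small_carton in the frame of small_pocket between -0.004 and 0.004 m and value of joint plunger below 0.004 m and value of joint carrier below 0.005 m), for 0.2 s.
2. The plunger is pulled fully up by the gripper (value of joint plunger above 0.018 m and contact force between the fingers and plunger above 3 N), for 0.2 s.
At the end, for the whole second after the job is handed in: The fingers hold the plunger above 18 of its 22 mm (contact force over 3 N), the carrier has run more than 100 of its 110 mm and stopped, and each carton sits in its own pocket: within 10 mm of its centre, underside within 4 mm of the floor, tilted less than 0.1 rad (all of step 2 and value of joint carrier above 0.1 m and velocity of joint carrier below 0.02 m/s and horizontal distance between large_carton and large_pocket below 0.01 m and z of large_carton in the frame of large_pocket between -0.004 and 0.004 m and angle between each of large_carton, small_carton's own z axis and vertical below 0.1 rad and horizontal distance between small_carton and small_pocket below 0.01 m and z of small_carton in the frame of small_pocket between -0.004 and 0.004 m); the arm keeps its last pose, push and grip.
It fails at once if The flat carton is moved by more than 30 mm (distance of flat_carton from where it was at the start of the episode above 0.03 m).
It fails at once if The tape roll is moved by more than 30 mm (distance of tape_roll from where it was at the start of the episode above 0.03 m).
It fails at once if The screwdriver is moved by more than 30 mm (distance of screwdriver from where it was at the start of the episode above 0.03 m).
It fails at once if The box cutter is moved by more than 30 mm (distance of box_cutter from where it was at the start of the episode above 0.03 m).
It fails at once if The cup is moved by more than 30 mm (distance of cup from where it was at the start of the episode above 0.03 m).
It also fails if it takes over 67 s, if anything falls off the work surface, if the arm or the gripper's body presses on something with over 40 N, if the wrist force passes 120 N, or if a joint passes its speed limit or range.

## Working session

There is one attempt and no reset: what is moved stays moved. The work goes in short steps, Python scripts to look and compute and a tool call to move; the robot and the scene stay as the last step left them, time stands still between calls to the robot, and variables do not carry over. Pictures are saved under pics/ and viewed, at most 10 in all, crops included, and the job is handed in when it is done.

Besides the shell and the picture viewer there is one more tool, called after "Call:" as name([rows], argument=value, ...), one row to a line, values as JSON. jog_arm: Moves the arm, as the interface text tells. Its arguments: {"type":"object","properties":{"deltas":{"type":"array","items":{"type":"array","items":{"type":"number"}}},"fingers":{"type":"number"}},"required":["deltas"]}

```bash
mkdir -p pics; python3 - <<'E'
from workcell import arm,cams
import cv2,numpy as np
s=arm.observe();print({k:np.round(v,3) for k,v in s.items()},arm.hold_point_z)
for n in("top","scene"):
    cv2.imwrite(f"pics/{n}0.png",cams.get_image(n)[:,:,::-1]);c=cams.calibration(n);print(n,np.round(c["mtx"],1),np.round(c["world_from_camera"],4),[k for k in c])
E
```

```text
{'time': np.float64(0.0), 'joint_positions': array([ 1.154,  0.334,  0.04 ,  1.466, -0.013,  1.343, -0.058]), 'qvel': array([-0.002, -0.001,  0.   ,  0.001, -0.   , -0.   ,  0.001]), 'effort': array([ 0.0000e+00, -6.5635e+01,  1.3350e+00, -4.0380e+01, -6.0000e-02,
        4.5000e-02,  0.0000e+00]), 'position': array([ 0.203, -0.617,  0.222]), 'eef_rot': array([-0.001,  0.987,  0.158, -0.   ]), 'ft_force': array([-0.229,  0.953,  0.424]), 'wrist_torque': array([-0.031,  0.026,  0.   ]), 'grip_force': np.float64(0.0), 'gripper_width': np.float64(0.087)} 0.0187
top [[484.7   0.  315.3]
 [  0.  484.7 239.3]
 [  0.    0.    1. ]] [[ 0.0027  0.9812 -0.193   0.3743]
 [-0.9997  0.007   0.0218  0.1047]
 [ 0.0227  0.1929  0.981   1.0148]
 [ 0.      0.      0.      1.    ]] ['mtx', 'world_from_camera']
scene [[435.4   0.  323.3]
 [  0.  435.4 239.2]
 [  0.    0.    1. ]] [[ 8.214e-01 -4.416e-01  3.609e-01  8.664e-01]
 [ 5.703e-01  6.363e-01 -5.195e-01 -3.659e-01]
 [-2.000e-04  6.325e-01  7.745e-01  7.486e-01]
 [ 0.000e+00  0.000e+00  0.000e+00  1.000e+00]] ['mtx', 'world_from_camera']
```

View pics/top0.png

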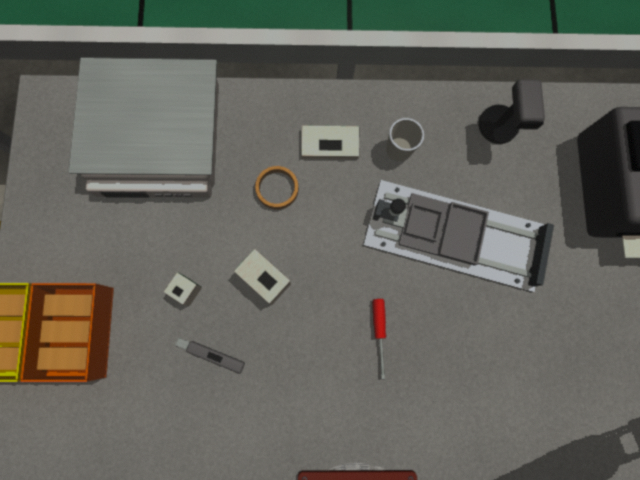

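View pics/scene0.png

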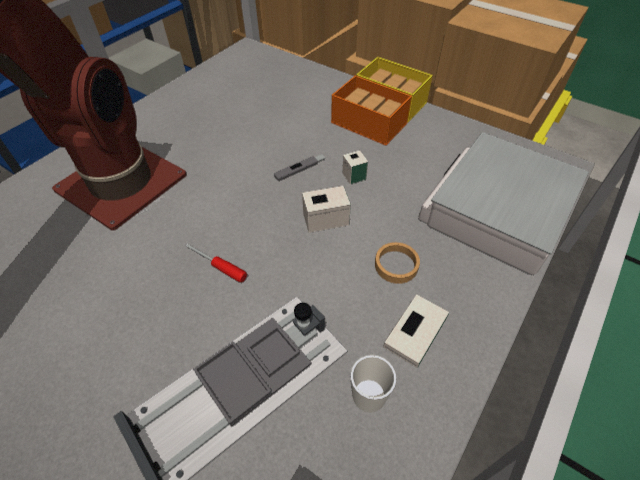

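The top view shows the large carton near (262,277), the small one near (180,290), and the station from (380,185) to (550,290) with its knob near (398,206). In the scene view the knob is near (303,313). Next I'll fit the carton silhouettes and enlarge the station.

```bash
cat > h.py <<'E'
from workcell import arm,cams
import cv2,numpy as np
from scipy.optimize import minimize
def proj(n,P,c=None):
    c=c or cams.calibration(n);T=np.linalg.inv(c["world_from_camera"])
    p=np.atleast_2d(P)@T[:3,:3].T+T[:3,3];p=p*[1,-1,-1]
    q=p@c["mtx"].T;return q[:,:2]/q[:,2:]
def ray(n,uv,z,c=None):
    c=c or cams.calibration(n);W=c["world_from_camera"]
    uv=np.atleast_2d(uv);d=np.c_[uv,np.ones(len(uv))]@np.linalg.inv(c["mtx"]).T*[1,-1,-1]@W[:3,:3].T
    return W[:3,3]+d*((z-W[2,3])/d[:,2])[:,None]
def box(x,y,a,lx,ly,h):
    R=np.array([[np.cos(a),-np.sin(a)],[np.sin(a),np.cos(a)]])
    return np.array([[*(R@[sx*lx/2,sy*ly/2]+[x,y]),z] for sx in(-1,1) for sy in(-1,1) for z in(0,h)])
E
python3 - <<'E'
from h import *
im=cv2.imread("pics/top0.png");hsv=cv2.cvtColor(im,cv2.COLOR_BGR2HSV)
print(im[290,172],im[262,255],im[300,215],im[300,262])
for nm,uv,d in(("large",(262,277),(.095,.06,.07)),("small",(180,290),(.046,.046,.06))):
    m=np.zeros(im.shape[:2],np.uint8);u,v=uv;r=38 if nm=="large" else 24
    sub=im[v-r:v+r,u-r:u+r].astype(int)
    m[v-r:v+r,u-r:u+r]=((sub.max(2)>135)|((sub[:,:,1]-sub[:,:,2])>15)).astype(np.uint8)
    cs,_=cv2.findContours(m,0,2);cnt=max(cs,key=cv2.contourArea)
    M=np.zeros_like(m);cv2.fillPoly(M,[cnt],1)
    S=8
    Mb=cv2.resize(M[v-r:v+r,u-r:u+r],None,fx=S,fy=S,interpolation=cv2.INTER_NEAREST)
    c=cams.calibration("top")
    def f(p):
        q=(proj("top",box(*p[:2],p[2],*d),c)-[u-r,v-r]+.5)*S
        H=np.zeros_like(Mb);cv2.fillConvexPoly(H,cv2.convexHull(q.astype(np.float32)).astype(np.int32),1)
        return 1-(H&Mb).sum()/(H|Mb).sum()
    x0=ray("top",uv,d[2])[0]
    b=min((minimize(f,[x0[0],x0[1],a],method="Nelder-Mead",options=dict(initial_simplex=[[x0[0],x0[1],a],[x0[0]+.01,x0[1],a],[x0[0],x0[1]+.01,a],[x0[0],x0[1],a+.3]])) for a in(0,.4,.8,1.2,1.6,2.2,2.7)),key=lambda b:b.fun)
    print(nm,b.x,b.fun,cv2.minAreaRect(cnt),cv2.contourArea(cnt))
crop=im[172:297,355:560];cv2.imwrite("pics/st.png",cv2.resize(crop,None,fx=3.9,fy=3.9,interpolation=cv2.INTER_CUBIC))
E
```

```text
[103 114 111] [153 169 169] [100 106 107] [63 66 68]
large [0.48945261 0.19013937 0.84792777] 0.09089038680095618 ((261.48870849609375, 275.262451171875), (47.62522888183594, 30.53934097290039), 42.273685455322266) 1395.0
small [0.46497787 0.35185325 2.65082595] 0.28118024701855826 ((179.15382385253906, 287.76922607421875), (22.74271011352539, 23.297409057617188), 33.6900634765625) 492.5
```

View pics/st.png

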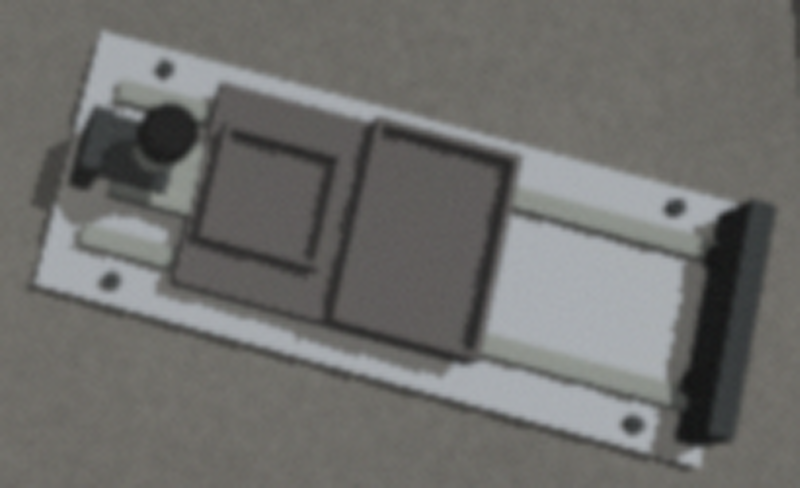

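The enlarged station shows plate corners at crop (102,30), (33,289), (700,468), screws at (164,69), (110,281), (675,207), (632,424), and the knob top at (168,133). The carton masks seem to hold only the top faces, so I'll refit them that way.

```bash
python3 - <<'E'
from h import *
im=cv2.imread("pics/top0.png")
for nm,(u,v),h in(("large",(262,277),.07),("small",(180,290),.06)):
    r=38 if nm=="large" else 24
    m=np.zeros(im.shape[:2],np.uint8);g=cv2.GaussianBlur(im,(3,3),0).max(2)
    for t in(125,135,145):
        m[:]=0;m[v-r:v+r,u-r:u+r]=g[v-r:v+r,u-r:u+r]>t
        cnt=max(cv2.findContours(m,0,1)[0],key=cv2.contourArea)[:,0]
        w=ray("top",cnt.astype(float),h)[:,:2]
        rc=cv2.minAreaRect((w*1000).astype(np.float32));print(nm,t,np.round(rc[0],1),np.round(rc[1],1),round(rc[2],1))
S=lambda p:np.array(p)/3.9+[355,172]-.37
w=ray("top",S([(102,30),(33,289),(700,468)]),.01);s=ray("top",S([(164,69),(110,281),(675,207),(632,424)]),.01);k=ray("top",S([(168,133)]),.104)
cy=ray("top",S([(377,122),(517,155),(470,358),(328,321)]),.042)
print("corners",w,"screws",s,"knob",k,"longfence",cy,cy.mean(0))
print(np.linalg.norm(w[0]-w[1]),np.linalg.norm(w[1]-w[2]))
for a,b in((w[1],w[2]),(s[0],s[2]),(s[1],s[3]),):
    d=a-b;print("yaw",np.arctan2(-d[0],d[1]),np.linalg.norm(d))
E
```

```text
large 125 [488.8 188.6] [95.6 60.7] 48.6
large 135 [488.4 188.9] [93.6 58.8] 48.3
large 145 [488.1 188.7] [92.2 57.4] 48.0
small 125 [464.1 349.8] [47.  45.1] 58.6
small 135 [463.9 349.8] [44.8 44.1] 58.4
small 145 [463.8 349.6] [43.1 42.8] 58.6
corners [[ 0.705901   -0.05957715  0.01      ]
 [ 0.55893615 -0.01863137  0.01      ]
 [ 0.46383097 -0.37550002  0.01      ]] screws [[ 0.68362481 -0.09359137  0.01      ]
 [ 0.56363562 -0.0605923   0.01      ]
 [ 0.60726646 -0.37382878  0.01      ]
 [ 0.48729584 -0.34053965  0.01      ]] knob [[ 0.62141449 -0.07605395  0.104     ]] longfence [[ 0.64531863 -0.20104161  0.042     ]
 [ 0.62771987 -0.27551789  0.042     ]
 [ 0.51790312 -0.24343592  0.042     ]
 [ 0.53705094 -0.16956361  0.042     ]] [ 0.58199814 -0.22238976  0.042     ]
0.15256219953482794 0.3693240144232932
yaw -0.26044593975170216 0.3693240144232932
yaw -0.26601943434233666 0.29045413781879903
yaw -0.26622046712463315 0.29016940390127377
```

Call:
jog_arm([
  [0.0176,0.0298,0,0,0,0],
  [0.0176,0.0298,0,0,0,0],
  [0.0176,0.0298,0,0,0,0],
  [0.0176,0.0298,0,0,0,0],
  [0.0176,0.0298,0,0,0,0],
  [0.0176,0.0298,0,0,0,0],
  [0.0176,0.0298,0,0,0,0],
  [0.0176,0.0298,0,0,0,0],
  [0.0176,0.0298,0,0,0,0],
  [0.0176,0.0298,0,0,0,0],
], fingers=1)

```text
time: 0.93
position: [0.3795, -0.3177, 0.2224]
eef_rot: [-0.0, 0.987, 0.158, -0.0]
ft_force: [1.8, -0.5, -0.4]
gripper_width: 0.0871
grip_force: 0.0
```

Call:
jog_arm([
  [0.0176,0.0298,0,0,0,0.0525],
  [0.0176,0.0298,0,0,0,0.0525],
  [0.0176,0.0298,0,0,0,0.0525],
  [0.0176,0.0298,0,0,0,0.0525],
  [0.003,0.0324,0,0,0,0.0525],
  [0.003,0.0324,0,0,0,0.0525],
  [0.003,0.0324,0,0,0,0.0525],
  [0.003,0.0324,0,0,0,0.0525],
  [0.003,0.0324,0,0,0,0.0525],
  [0.003,0.0324,0,0,0,0.0525],
])

```text
time: 1.77
position: [0.4671, -0.0043, 0.2224]
eef_rot: [0.0, 0.912, 0.41, -0.0]
ft_force: [1.2, 0.5, -1.4]
gripper_width: 0.0869
grip_force: 0.0
```

Call:
jog_arm([
  [0.003,0.0324,0,0,0,0],
  [0.003,0.0324,0,0,0,0],
  [0.003,0.0324,0,0,0,0],
  [0.003,0.0324,0,0,0,0],
  [0,0,0,0,0,0],
  [0,0,0,0,0,0],
])

```text
time: 2.27
position: [0.479, 0.1256, 0.2223]
eef_rot: [-0.0, 0.912, 0.411, -0.0]
ft_force: [-1.1, -0.8, -1.0]
gripper_width: 0.0868
grip_force: 0.0
```

```bash
python3 - <<'E'
from h import *
s=arm.observe();c=cams.calibration("wrist");im=cams.get_image("wrist")[:,:,::-1].copy()
np.savez("w1.npz",mtx=c["mtx"],W=c["world_from_camera"]);cv2.imwrite("pics/w1.png",im)
q=s["eef_rot"];print(s["time"],s["position"],q,2*np.degrees(np.arctan2(q[2],q[1])))
print(np.round(c["mtx"],0),np.round(c["world_from_camera"],3))
E
```

```text
2.2667 [0.47901419 0.12564004 0.22227724] [-3.75580333e-04  9.11696423e-01  4.10864262e-01 -2.21450625e-04] 48.51828084623234
[[400.   0. 315.]
 [  0. 400. 235.]
 [  0.   0.   1.]] [[ 0.749  0.633  0.197  0.532]
 [-0.663  0.716  0.219  0.187]
 [-0.002 -0.295  0.956  0.384]
 [ 0.     0.     0.     1.   ]]
```

View pics/w1.png

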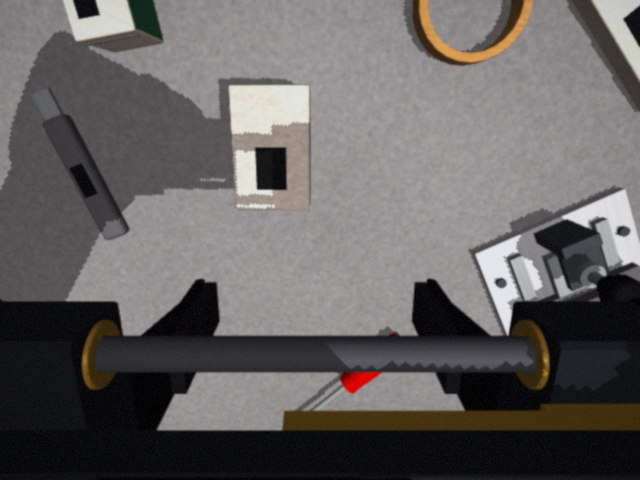

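The wrist view shows the large carton's top at (229,85), (309,84), (309,209), (236,208), nearly square to the fingers. The small carton is at the upper left.

```bash
python3 - <<'E'
from h import *
z=np.load("w1.npz");c=dict(mtx=z["mtx"],world_from_camera=z["W"])
w=ray("",np.array([(229,85),(309,84),(309,209),(236,208)],float),.07,c);print(w,w.mean(0))
for i in range(4):
    d=w[(i+1)%4]-w[i];print(np.linalg.norm(d),np.degrees(np.arctan2(d[1],d[0])))
print(np.round(proj("",box(.4885,.1887,np.radians(48.3),.095,.06,.07),c)))
E
```

```text
[[0.49618699 0.24314677 0.07      ]
 [0.54081504 0.20455676 0.07      ]
 [0.47786627 0.13409758 0.07      ]
 [0.43434784 0.17368645 0.07      ]] [0.48730404 0.18887189 0.07      ]
0.05899874683360006 -40.85007110104123
0.09448303785372075 -131.7778486546256
0.05883138810574401 137.707096719186
0.09299901568446904 48.32195863982517
[[312. 192.]
 [311. 209.]
 [250. 192.]
 [237. 208.]
 [312.  88.]
 [311.  83.]
 [246.  88.]
 [230.  82.]]
```

Call:
jog_arm([
  [0.0045,0.0316,0,0,0,0],
  [0.0045,0.0316,0,0,0,0],
  [0,0,-0.036,0,0,0],
  [0,0,-0.036,0,0,0],
  [0,0,-0.036,0,0,0],
  [0,0,-0.036,0,0,0],
  [0,0,-0.03,0,0,0],
  [0,0,-0.023,0,0,0],
  [0,0,0,0,0,0],
])

```text
time: 3.07
position: [0.4856, 0.1836, 0.0209]
eef_rot: [-0.0, 0.913, 0.408, -0.004]
ft_force: [-1.1, -0.7, -0.0]
gripper_width: 0.0872
grip_force: 0.0
```

Call:
jog_arm([
  [0,0,0,0,0,0],
  [0,0,0,0,0,0],
  [0,0,0,0,0,0],
  [0,0,0,0,0,0],
  [0,0,0,0,0,0],
  [0,0,0,0,0,0],
], fingers=-1)

```text
time: 3.57
position: [0.4892, 0.1872, 0.0267]
eef_rot: [0.0, 0.913, 0.409, 0.001]
ft_force: [-0.8, -0.1, 7.1]
gripper_width: 0.0599
grip_force: 30.0
```

Call:
jog_arm([
  [0,0,0.02,0,0,0],
  [0,0,0.04,0,0,0],
  [0,0,0.04,0,0,0],
  [0,0,0.04,0,0,0],
  [0.0078,-0.0343,0.005,0,0,-0.0923],
  [0.0078,-0.0343,0,0,0,-0.0923],
  [0.0078,-0.0343,0,0,0,-0.0923],
  [0.0078,-0.0343,0,0,0,-0.0923],
  [0.0078,-0.0343,0,0,0,-0.0923],
  [0.0078,-0.0343,0,0,0,-0.0923],
])

```text
time: 4.4
position: [0.5352, -0.0206, 0.1709]
eef_rot: [0.0, 0.99, 0.142, 0.0]
ft_force: [1.0, 1.0, -2.1]
gripper_width: 0.06
grip_force: 30.0
```

Call:
jog_arm([
  [0.0078,-0.0343,0,0,0,-0.0923],
  [0.0078,-0.0343,0,0,0,-0.0923],
  [0.0078,-0.0343,0,0,0,-0.0923],
  [0.0078,-0.0343,0,0,0,-0.0923],
  [0.0078,-0.0343,0,0,0,-0.0923],
  [0.0078,-0.0343,0,0,0,-0.0923],
  [0,0,0,0,0,0],
  [0,0,0,0,0,0],
  [0,0,0,0,0,0],
])

```text
time: 5.15
position: [0.5819, -0.224, 0.1703]
eef_rot: [-0.0, 0.991, -0.132, -0.0]
ft_force: [-0.4, 0.7, -2.0]
gripper_width: 0.0598
grip_force: 30.0
```

```bash
python3 - <<'E'
from h import *
s=arm.observe();c=cams.calibration("wrist");im=cams.get_image("wrist")[:,:,::-1].copy()
np.savez("w2.npz",mtx=c["mtx"],W=c["world_from_camera"])
q=s["eef_rot"];print(s["time"],s["position"],2*np.degrees(np.arctan2(q[2],q[1])))
print(np.round(c["world_from_camera"][:3,3],3))
o=np.array([.589,-.2025]);a=-.265
R=np.array([[np.cos(a),-np.sin(a)],[np.sin(a),np.cos(a)]])
def dr(xc,yc,lx,ly,z,col):
    P=[[*(o+R@[xc+sx*lx/2,yc+sy*ly/2]),z] for sx,sy in((-1,-1),(1,-1),(1,1),(-1,1))]
    cv2.polylines(im,[proj("",P,c).astype(np.int32)],True,col,1)
dr(0,-23e-3,.115,.080,.042,(0,0,255));dr(0,62e-3,.066,.066,.042,(0,255,0));dr(0,-15e-3,.15,.37,.01,(255,0,0));dr(0,.13,.021,.021,.104,(0,255,255))
cv2.imwrite("pics/w2.png",im)
E
```

```text
5.15 [ 0.58190849 -0.22397666  0.17029577] -15.12138278869855
[ 0.659 -0.245  0.332]
```

View pics/w2.png

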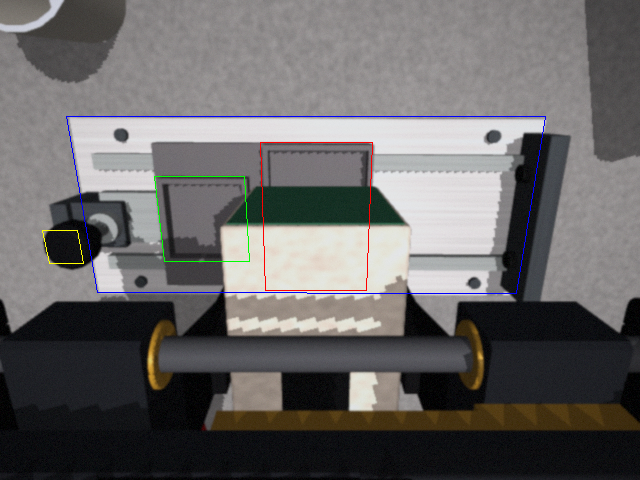

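Call:
jog_arm([
  [0.001,0,-0.03,0,0,0],
  [0,0,-0.03,0,0,0],
  [0,0,-0.025,0,0,0],
  [0,0,-0.015,0,0,0],
  [0,0,-0.008,0,0,0],
  [0,0,-0.004,0,0,0],
  [0,0,-0.001,0,0,0],
  [0,0,0,0,0,0],
  [0,0,0,0,0,0],
])

```text
time: 5.95
position: [0.584, -0.2247, 0.0589]
eef_rot: [0.0, 0.991, -0.132, 0.001]
ft_force: [-0.3, 0.2, -1.1]
gripper_width: 0.06
grip_force: 30.0
```

Call:
jog_arm([
  [0,0,-0.001,0,0,0],
  [0,0,-0.001,0,0,0],
  [0,0,0,0,0,0],
  [0,0,0,0,0,0],
])

```text
time: 6.28
position: [0.5837, -0.2249, 0.0567]
eef_rot: [0.0, 0.991, -0.132, 0.001]
ft_force: [-1.6, 1.0, 6.5]
gripper_width: 0.0597
grip_force: 30.0
```

Call:
jog_arm([
  [0,0,0,0,0,0],
  [0,0,0,0,0,0],
  [0,0,0,0,0,0],
  [0,0,0,0,0,0],
  [0,0,0.015,0,0,0],
  [0,0,0.03,0,0,0],
  [0,0,0.04,0,0,0],
  [0,0,0.04,0,0,0],
  [0,0,0.01,0,0,0],
], fingers=1)

```text
time: 7.03
position: [0.5858, -0.2252, 0.1976]
eef_rot: [0.001, 0.991, -0.132, 0.004]
ft_force: [1.8, -0.1, 0.2]
gripper_width: 0.0869
grip_force: 0.0
```

Call:
jog_arm([
  [-0.0066,0.0319,0,0,0,0.0918],
  [-0.0066,0.0319,0,0,0,0.0918],
  [-0.0066,0.0319,0,0,0,0.0918],
  [-0.0066,0.0319,0,0,0,0.0918],
  [-0.0066,0.0319,0,0,0,0.0918],
  [-0.0066,0.0319,0,0,0,0.0918],
  [-0.0066,0.0319,0,0,0,0.0918],
  [-0.0066,0.0319,0,0,0,0.0918],
  [-0.0066,0.0319,0,0,0,0.0918],
  [-0.0066,0.0319,0,0,0,0.0918],
])

```text
time: 7.87
position: [0.5166, 0.0958, 0.1906]
eef_rot: [0.0, 0.946, 0.323, 0.0]
ft_force: [1.2, 0.6, -0.4]
gripper_width: 0.087
grip_force: 0.0
```

Call:
jog_arm([
  [-0.0066,0.0319,0,0,0,0.0918],
  [-0.0066,0.0319,0,0,0,0.0918],
  [-0.0066,0.0319,0,0,0,0.0918],
  [-0.0066,0.0319,0,0,0,0.0918],
  [-0.0066,0.0319,0,0,0,0],
  [-0.0066,0.0319,0,0,0,0],
  [0,0,0,0,0,0],
  [0,0,0,0,0,0],
])

```text
time: 8.53
position: [0.4764, 0.2879, 0.1904]
eef_rot: [-0.0, 0.872, 0.49, 0.0]
ft_force: [0.6, 0.0, 0.5]
gripper_width: 0.0872
grip_force: 0.0
```

```bash
python3 - <<'E'
from h import *
s=arm.observe();c=cams.calibration("wrist");im=cams.get_image("wrist")[:,:,::-1].copy()
np.savez("w3.npz",mtx=c["mtx"],W=c["world_from_camera"])
q=s["eef_rot"];print(s["time"],s["position"],2*np.degrees(np.arctan2(q[2],q[1])))
q=proj("",box(.464,.3498,np.radians(58.5),.046,.046,.06),c)[1::2][[0,1,3,2]]
cv2.polylines(im,[q.astype(np.int32)],True,(0,0,255),1)
a=im.copy();t=cv2.cvtColor(cams.get_image("top"),cv2.COLOR_RGB2BGR)[172:297,355:560]
cv2.imwrite("pics/w3.png",np.hstack([cv2.resize(a,(560,420)),cv2.copyMakeBorder(cv2.resize(t,(240,146)),0,274,0,0,0)]))
cv2.imwrite("pics/t3.png",t)
E
```

```text
8.5333 [0.47642976 0.28787903 0.19044757] 58.70084426512088
```

View pics/w3.png

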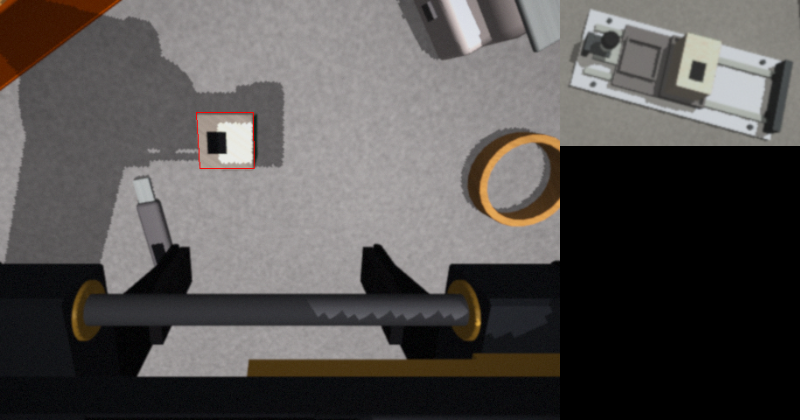

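The outline lands on the small carton's top at (197-254, 113-168), and the inset shows the large carton seated in the long pocket.

Call:
jog_arm([
  [-0.0062,0.031,0,0,0,0],
  [-0.0062,0.031,0,0,0,0],
  [0,0,-0.036,0,0,0],
  [0,0,-0.036,0,0,0],
  [0,0,-0.036,0,0,0],
  [0,0,-0.03,0,0,0],
  [0,0,-0.02,0,0,0],
  [0,0,-0.01,0,0,0],
  [0,0,0,0,0,0],
  [0,0,0,0,0,0],
])

```text
time: 9.47
position: [0.4659, 0.3472, 0.0231]
eef_rot: [0.0, 0.873, 0.488, 0.0]
ft_force: [0.8, 0.6, 1.6]
gripper_width: 0.0871
grip_force: 0.0
```

Call:
jog_arm([
  [0,0,0,0,0,0],
  [0,0,0,0,0,0],
  [0,0,0,0,0,0],
  [0,0,0,0,0,0],
  [0,0,0,0,0,0],
  [0,0,0,0,0,0],
  [0,0,0,0,0,0],
], fingers=-1)

```text
time: 10.05
position: [0.4651, 0.3478, 0.0227]
eef_rot: [-0.0, 0.873, 0.488, 0.0]
ft_force: [-0.4, 0.1, 0.9]
gripper_width: 0.048
grip_force: 0.5
```

Call:
jog_arm([
  [0,0,0,0,0,0],
  [0,0,0,0,0,0],
  [0,0,0.02,0,0,0],
  [0,0,0.04,0,0,0],
  [0,0,0.04,0,0,0],
  [0,0,0.04,0,0,0],
  [0,0,0.01,0,0,0],
  [0.01,-0.0351,0,0,0,0.0203],
  [0.01,-0.0351,0,0,0,0.0203],
  [0.01,-0.0351,0,0,0,0.0203],
])

```text
time: 10.88
position: [0.495, 0.2416, 0.1724]
eef_rot: [0.0, 0.857, 0.516, 0.0]
ft_force: [1.6, 0.1, -2.0]
gripper_width: 0.0457
grip_force: 30.0
```

Call:
jog_arm([
  [0.01,-0.0351,0,0,0,0.0203],
  [0.01,-0.0351,0,0,0,0.0203],
  [0.01,-0.0351,0,0,0,0.0203],
  [0.01,-0.0351,0,0,0,0.0203],
  [0.01,-0.0351,0,0,0,0.0203],
  [0.01,-0.0351,0,0,0,0.0203],
  [0.01,-0.0351,0,0,0,0.0203],
  [0.01,-0.0351,0,0,0,0.0203],
  [0.01,-0.0351,0,0,0,0.0203],
  [0.01,-0.0351,0,0,0,0.0203],
])

```text
time: 11.72
position: [0.595, -0.1104, 0.1721]
eef_rot: [-0.0, 0.801, 0.599, -0.0]
ft_force: [0.7, 0.3, -0.4]
gripper_width: 0.046
grip_force: 30.0
```

Call:
jog_arm([
  [0.01,-0.0351,0,0,0,0.0203],
  [0,0,0,0,0,0],
  [0,0,0,0,0,0],
  [0,0,0,0,0,0],
])

```text
time: 12.05
position: [0.6048, -0.143, 0.1719]
eef_rot: [-0.001, 0.795, 0.607, -0.0]
ft_force: [-1.0, 0.9, -0.4]
gripper_width: 0.0456
grip_force: 30.0
```

```bash
python3 - <<'E'
from h import *
s=arm.observe();c=cams.calibration("wrist");im=cams.get_image("wrist")[:,:,::-1].copy()
np.savez("w4.npz",mtx=c["mtx"],W=c["world_from_camera"])
q=s["eef_rot"];print(s["time"],s["position"],q,2*np.degrees(np.arctan2(q[2],q[1])),s["joint_positions"],s["gripper_width"])
o=np.array([.589,-.2025]);a=-.265
R=np.array([[np.cos(a),-np.sin(a)],[np.sin(a),np.cos(a)]])
def dr(xc,yc,lx,ly,z,col):
    P=[[*(o+R@[xc+sx*lx/2,yc+sy*ly/2]),z] for sx,sy in((-1,-1),(1,-1),(1,1),(-1,1))]
    cv2.polylines(im,[proj("",P,c).astype(np.int32)],True,col,1)
dr(0,-23e-3,.095,.06,.1,(0,0,255));dr(0,62e-3,.066,.066,.042,(0,255,0));dr(0,-15e-3,.15,.37,.01,(255,0,0));dr(0,.13,.021,.021,.104,(0,255,255))
cv2.imwrite("pics/w4.png",im)
E
```

```text
12.05 [ 0.6048013  -0.14299651  0.17187529] [-6.92071190e-04  7.94729082e-01  6.06963922e-01 -6.88998513e-05] 74.7406152736434 [ 0.64810556  0.37334689 -0.61762157  1.57699689  0.22242921  1.26377618
 -0.27102815] 0.04561927304565185
```

View pics/w4.png

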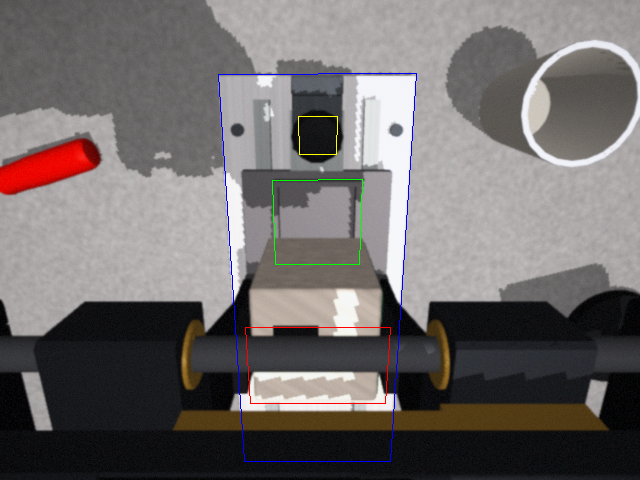

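The projected pocket (green) and knob (yellow, about (318,135)) agree with the picture, and the small carton is held squarely, so I'm lowering it.

Call:
jog_arm([
  [0,-0.0005,-0.03,0,0,0],
  [0,0,-0.03,0,0,0],
  [0,0,-0.025,0,0,0],
  [0,0,-0.018,0,0,0],
  [0,0,-0.01,0,0,0],
  [0,0,-0.004,0,0,0],
  [0,0,-0.001,0,0,0],
  [0,0,-0.001,0,0,0],
  [0,0,0,0,0,0],
  [0,0,0,0,0,0],
])

```text
time: 12.93
position: [0.6058, -0.1442, 0.0547]
eef_rot: [0.001, 0.795, 0.607, 0.001]
ft_force: [0.7, 0.6, -1.5]
gripper_width: 0.0459
grip_force: 30.0
```

Call:
jog_arm([
  [0,0,-0.001,0,0,0],
  [0,0,-0.001,0,0,0],
  [0,0,0,0,0,0],
  [0,0,0,0,0,0],
  [0,0,0,0,0,0],
])

```text
time: 13.35
position: [0.6056, -0.1442, 0.0526]
eef_rot: [0.0, 0.795, 0.607, 0.0]
ft_force: [-2.4, -0.3, 6.0]
gripper_width: 0.0455
grip_force: 30.0
```

Call:
jog_arm([
  [0,0,0,0,0,0],
  [0,0,0,0,0,0],
  [0,0,0,0,0,0],
  [0,0,0,0,0,0],
  [0,0,0,0,0,0],
  [0,0,0.015,0,0,0],
  [0,0,0.03,0,0,0],
  [0,0,0.04,0,0,0],
  [0,0,0.04,0,0,0],
  [0,0,0.01,0,0,0],
], fingers=1)

```text
time: 14.18
position: [0.6078, -0.144, 0.1934]
eef_rot: [0.003, 0.795, 0.607, 0.003]
ft_force: [0.6, 0.4, 0.6]
gripper_width: 0.0868
grip_force: 0.0
```

Call:
jog_arm([
  [0.0085,0.0337,0,0,0,0],
  [0.0085,0.0337,0,0,0,0],
  [0,0,0,0,0,0],
  [0,0,0,0,0,0],
  [0,0,0,0,0,0],
])

```text
time: 14.6
position: [0.622, -0.0769, 0.1863]
eef_rot: [0.0, 0.795, 0.607, -0.0]
ft_force: [0.6, -1.0, -0.1]
gripper_width: 0.0867
grip_force: 0.0
```

```bash
python3 - <<'E'
from h import *
s=arm.observe();q=s["eef_rot"];print(s["time"],s["position"],2*np.degrees(np.arctan2(q[2],q[1])))
im=cams.get_image("scene")[:,:,::-1].copy();t=cams.get_image("top")[:,:,::-1].copy()
a=cv2.resize(im[260:480,100:400],(480,352));b=cv2.resize(t[172:297,355:560],(320,195))
cv2.imwrite("pics/s5.png",np.hstack([a,cv2.copyMakeBorder(b,0,352-195,0,0,0)]))
E
```

```text
14.6 [ 0.62199634 -0.07690716  0.18629321] 74.78147729648697
```

View pics/s5.png

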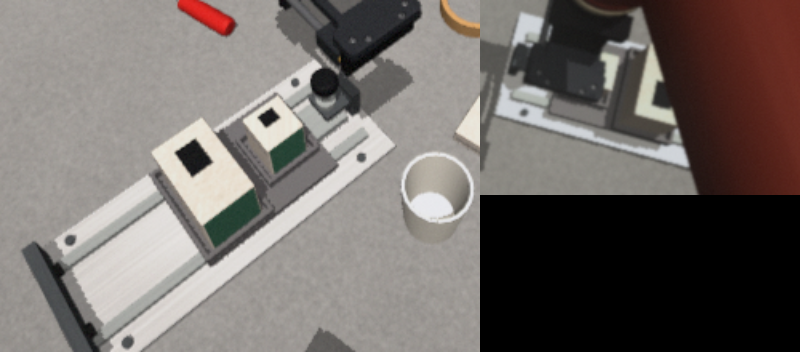

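Both cartons sit flat inside their fences. Next is the knob.

Call:
jog_arm([
  [0,0,-0.03,0,0,0],
  [0,0,-0.03,0,0,0],
  [0,0,-0.025,0,0,0],
  [0,0,-0.015,0,0,0],
  [0,0,-0.008,0,0,0],
  [0,0,-0.003,0,0,0],
  [0,0,0,0,0,0],
  [0,0,0,0,0,0],
])

```text
time: 15.37
position: [0.6228, -0.0771, 0.0766]
eef_rot: [0.0, 0.795, 0.607, 0.001]
ft_force: [0.8, 0.0, -0.2]
gripper_width: 0.0871
grip_force: 0.0
```

Call:
jog_arm([
  [0,0,0,0,0,0],
  [0,0,0,0,0,0],
  [0,0,0,0,0,0],
  [0,0,0,0,0,0],
  [0,0,0,0,0,0],
  [0,0,0,0,0,0],
  [0,0,0,0,0,0],
  [0,0,0,0,0,0],
  [0,0,0,0,0,0],
  [0,0,0,0,0,0],
], fingers=-1)

```text
time: 16.2
position: [0.6234, -0.0771, 0.0758]
eef_rot: [0.001, 0.795, 0.607, 0.001]
ft_force: [10.0, -1.9, -6.2]
gripper_width: 0.0283
grip_force: 30.4
```

Call:
jog_arm([
  [0.001,0,0.001,0,0,0],
  [0,0,0.002,0,0,0],
  [0,0,0.002,0,0,0],
  [0,0,0.002,0,0,0],
  [0,0,0,0,0,0],
  [0,0,0,0,0,0],
])

```text
time: 16.7
position: [0.6234, -0.0771, 0.0822]
eef_rot: [0.0, 0.795, 0.607, 0.0]
ft_force: [5.7, -1.4, -6.0]
gripper_width: 0.0288
grip_force: 30.0
```

Call:
jog_arm([
  [0,0,0.003,0,0,0],
  [0,0,0.003,0,0,0],
  [0,0,0.003,0,0,0],
  [0,0,0.003,0,0,0],
  [0,0,0.002,0,0,0],
  [0,0,0.001,0,0,0],
  [0,0,0,0,0,0],
  [0,0,0,0,0,0],
])

```text
time: 17.37
position: [0.6234, -0.0771, 0.0966]
eef_rot: [0.0, 0.795, 0.607, 0.0]
ft_force: [7.9, -1.9, -11.9]
gripper_width: 0.0285
grip_force: 30.0
```

Call:
jog_arm([
  [0,0,0.0005,0,0,0],
  [0,0,0.0005,0,0,0],
  [0,0,0,0,0,0],
  [0,0,0,0,0,0],
  [0,0,0,0,0,0],
  [0,0,0,0,0,0],
  [0,0,0,0,0,0],
  [0,0,0,0,0,0],
  [0,0,0,0,0,0],
  [0,0,0,0,0,0],
])

```text
time: 18.2
position: [0.6234, -0.0771, 0.0975]
eef_rot: [0.0, 0.795, 0.607, 0.0]
ft_force: [7.5, -2.1, -11.8]
gripper_width: 0.0285
grip_force: 30.0
```

Call:
jog_arm([
  [0,0,0,0,0,0],
  [0,0,0,0,0,0],
  [0,0,0,0,0,0],
  [0,0,0,0,0,0],
  [0,0,0,0,0,0],
  [0,0,0,0,0,0],
  [0,0,0,0,0,0],
  [0,0,0,0,0,0],
  [0,0,0,0,0,0],
  [0,0,0,0,0,0],
])

```text
time: 19.03
position: [0.6234, -0.0771, 0.0976]
eef_rot: [0.0, 0.795, 0.607, 0.0]
ft_force: [8.5, -1.0, -11.2]
gripper_width: 0.0283
grip_force: 30.0
```

Call:
jog_arm([
  [0,0,0,0,0,0],
  [0,0,0,0,0,0],
  [0,0,0,0,0,0],
  [0,0,0,0,0,0],
  [0,0,0,0,0,0],
  [0,0,0,0,0,0],
  [0,0,0,0,0,0],
  [0,0,0,0,0,0],
  [0,0,0,0,0,0],
  [0,0,0,0,0,0],
])

```text
time: 19.87
position: [0.6234, -0.0771, 0.0975]
eef_rot: [0.0, 0.795, 0.607, 0.0]
ft_force: [7.9, -1.7, -11.3]
gripper_width: 0.0286
grip_force: 30.0
```

```bash
python3 - <<'E'
from h import *
im=cams.get_image("scene")[:,:,::-1]
cv2.imwrite("pics/s6.png",cv2.resize(im[250:480,90:400],(620,460)))
E
```

```text
(no output)
```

View pics/s6.png

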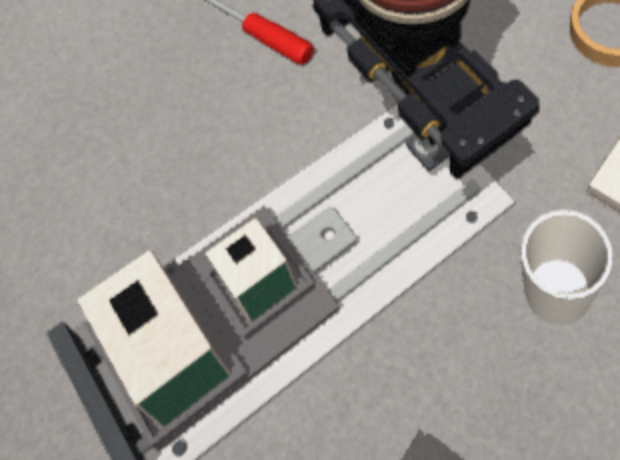

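The carrier is against its end stop at (90,390), both cartons are seated, and the plunger is about 21.7 mm up with an 11 N pull.

```bash
python3 -c "
from workcell import finish_job
print(finish_job())"
```

```text
the job is handed in; nothing more can be done
None
```

I handed the job in at about 20 s of the 67 s limit: both cartons are seated in their pockets, the carrier is against its end stop, and the gripper is still holding the plunger up about 21.7 of its 22 mm; no verdict came back.

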